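Make up the cigar tube stand and load it

ROBOT

A 7-joint arm with a two-finger parallel gripper is mounted at the origin on a cart in front of the work surface, level with it; the furniture and walls round the work are solid. World frame = base frame: x ahead of the robot, y to its left, z up, the work surface at z = 0. Lengths are in m, angles in rad, forces in N, time in s.
With the tool pointing down it reaches from about 0.4 to 0.925 m from the base axis. Payload 5.6 kg.
Tool frame: the origin (TCP) lies at the very end of the fingers, on their centre line; the grasp point (between the pads) lies 19 mm behind it (manip.grasp_offset is the distance from the TCP to the grasp point, in m); z points along the fingers, y is the line along which they close (so a half turn about z gives the same grasp; the last joint's range is limited). The gripper opens to 85 mm and grips with 20 to 120 N. Pads are 22 mm wide; open, the fingers measure 114 mm over their backs; the gripper's body (76 mm by 85 mm) begins 54 mm behind the grasp point. The pads swing forward as they close: fully open they stand 13 mm farther back than shut.
Start: joints at [1.059, 0.468, -0.012, 1.603, 0.006, 1.071, -0.056], TCP at [0.294, -0.58, 0.231] pointing down, gripper open.
Joint ranges: [-2.53, 2.53], [-0.31, 2.02], [-1.57, 1.55], [0.28, 2.44], [-1.29, 4.43], [0.15, 1.84], [-2.92, 2.92]. Speed limits (rad/s): [2.57, 2.57, 3.14, 3.14, 3.14, 3.14, 3.14].

INTERFACE

Orientations are given as a rotation vector (axis times angle).
In Python, from plant import manip gives the robot as it stands.
- The arm moves only by the shell command python3 shift.py 'ROWS'. ROWS is a JSON list that holds a single list of rows (three levels of brackets), with 1 to 12 rows, each of 7 numbers: a rotation vector rx, ry, rz in rad, then dx, dy, dz in shares of the most that a row can go, 1 being 62.5 mm, then the finger opening in m; each row shifts and turns the commanded pose from where the row before left it, along the tool's axes as they then stand; what a row does not reach is not made up. A row lasts 1/8 s, in which the tool goes at most 0.0625 m and 0.188 rad, less where a joint would pass 70% of its speed; a pose out of reach is approached as far as the arm can. The fingers move at their own pace and stop on an object; the grip force is fixed at half the most. Time passes only in rows, so rows that do not move let the fingers close. It prints the time, the measured TCP pose, the force, the opening and the grip force at its end. Input that does not fit is refused with a message, and nothing moves.
- manip.read_state(): the state, without advancing time (a new reading comes with each control period).
- manip.capture(name): name is "scene" or "top"; returns a dict with "color" (384x512x3 uint8, blue, green, red), "depth" (384x512 float32, m along the optical axis (not along the pixel's ray), 0 where there is no reading), "mtx" (3x3 intrinsics, pixels), "dist" ([k1, k2, p1, p2, k3] as OpenCV has them; the pictures are not rectified), "R" (3x3) and "t" (3): a world point X has camera coordinates R X + t. Camera axes: x right, y down, z forward; pixel columns grow to the right and rows downward; lengths in m; the calibration is good to about 2 mm. A picture is of the moment at which its call begins.
- manip.hand_in(): hands the job in; it is judged then, once.
The state is a dict: "clock": time; "joint_positions": joint angles; "joint_velocities": joint speeds; "joint_torque": joint torques, N m; "eef_pos": TCP position; "tcp_rot": TCP orientation; "wrist_force": force on the tool from outside, world axes, zero at the start; "moment": the same for the moment, N m; "opening": finger opening in m; "gripper_force": force on a finger pad.
Only numpy, scipy, OpenCV 4.12 (cv2) and the standard library are available. Lean on these libraries where they do the work, as an engineer would, in place of code of your own. Each camera call takes 0.05 s, during which the arm holds its last target. There are 200 camera calls.

TASK

Make up the tube stand: slide the flanged sleeve down over the spindle until it sits on the round base, then the square plate on top of the sleeve with its hub upward, then the dark cap on the spindle end so that it rests on the hub. Then move every cigar tube from the wooden rack into the plate, each upright in a corner hole of its own and standing right down on the base; leave the dish, the pot and the oak bung where they are.

Things in the scene. Friction and masses are not known exactly. Their poses are not given: they have to be found in the camera images.
- stand: Fixed stand: dark round wooden base, 164 mm in diameter and 14 mm thick, with a steel spindle upright at its centre. The spindle is 17 mm in diameter and rises 100 mm above the base's top (tip 114 mm above the bench); its last 10 mm taper to 8 mm. Origin: centre of the underside; z up
- spindle_foot (a point): Point on the spindle's axis at the top face of the stand's base (14 mm above the bench), where the sleeve's foot and the tubes' feet come to rest; axes as the stand's, z up
- spindle_tip (a point): Top of the spindle, 100 mm above spindle_foot
- sleeve: Loose aluminium sleeve, 50 mm in diameter, 48 mm high, with a flange 60 mm in diameter and 6 mm thick at its foot; 23 mm bore right through, so that it slides freely down the spindle once let go over it; 0.2 kg. It starts standing on the bench. Origin: centre of its underside, z up along the bore
- plate: Loose square plywood plate, 124 x 124 x 10 mm, with a round hub on top, 40 mm in diameter and 24 mm high (34 mm over all), to grip it by; 21 mm bore through plate and hub, 27 mm through hole near each corner (loose on a tube); 0.35 kg. It starts flat on the bench, hub up. Any turn on the spindle will do. Origin: centre of its underside, z up along the bore, x and y along its sides
- plate_hole0 (a point): Centre of the plate's corner hole 0, on its top face (10 mm above its underside), at (40, 40) mm in the plate's frame
- plate_hole1 (a point): Centre of the plate's corner hole 1, on its top face (10 mm above its underside), at (40, -40) mm in the plate's frame
- plate_hole2 (a point): Centre of the plate's corner hole 2, on its top face (10 mm above its underside), at (-40, 40) mm in the plate's frame
- plate_hole3 (a point): Centre of the plate's corner hole 3, on its top face (10 mm above its underside), at (-40, -40) mm in the plate's frame
- cap: Loose dark steel cap, 42 mm in diameter, 40 mm high, closed at the top, with a 21 mm bore 24 mm deep in its underside; the top 4 mm are chamfered, a bright band 43 mm wide runs round it 4 to 7 mm above its foot; 0.15 kg. It starts standing on the bench, bore down. In place, its rim rests on the plate's hub and the spindle reaches 18 mm into it. Origin: centre of its underside, z up
- rack: Fixed wooden block, 228 x 56 x 40 mm, with four 26 mm holes, 34 mm deep, in a row along its x at -84, -28, 28 and 84 mm; its tubes stand in them, their feet 6 mm above the bench. Origin: centre of its underside
- tube_1: Loose aluminium cigar tube, 22 mm in diameter, 140 mm long, round and closed at both ends, with a thin seam 104 mm up; 35 g. It starts upright in one of the rack's holes; two to four tubes are there from start to start. Origin: centre of its foot, z up along it
- tube_2: Loose aluminium cigar tube, 22 mm in diameter, 140 mm long, round and closed at both ends, with a thin seam 104 mm up; 35 g. It starts upright in one of the rack's holes; two to four tubes are there from start to start. Origin: centre of its foot, z up along it
- tube_3: Loose aluminium cigar tube, 22 mm in diameter, 140 mm long, round and closed at both ends, with a thin seam 104 mm up; 35 g. It starts upright in one of the rack's holes; two to four tubes are there from start to start. Origin: centre of its foot, z up along it
- tube_4: Loose aluminium cigar tube, 22 mm in diameter, 140 mm long, round and closed at both ends, with a thin seam 104 mm up; 35 g. It starts upright in one of the rack's holes; two to four tubes are there from start to start. Origin: centre of its foot, z up along it
- glass_dish: Loose fluted glass dish, 95 mm wide and 32 mm high, a bystander. Origin: centre of its underside
- paste_pot: Loose round paste pot, 62 mm in diameter and 49 mm high, a bystander. Origin: centre of its underside
- oak_plug: Loose tapered oak bung, 42 mm in diameter and 48 mm high, a bystander. Origin: centre of its underside

How it is judged:
By the outcome, as a careful person would: the job done as asked, in the order asked, and still so for the second after the job is handed in, with the robot touching nothing.
Of tube_1, tube_2, tube_3, tube_4 only 2 to 4 are there at a start; the rules pass over those that are not, and their reading is None.
At some moment in a run one of sleeve, plate, cap may be knocked a few centimetres aside while the robot is not near it.
It also fails if it takes over 210 s, if anything falls off the work surface, if the arm or the gripper's body presses on something with over 40 N, if the wrist force passes 120 N, or if a joint passes its speed limit or range.

## Working session

There is one attempt and no reset: what is moved stays moved. The work goes in short steps, Python scripts to look and compute and a shell command to move; the robot and the scene stay as the last step left them, time stands still between calls to the robot, and variables do not carry over. Pictures are saved under pics/ and viewed, at most 14 in all, crops included, and the job is handed in when it is done.

```bash
ls; mkdir -p pics
python3 - <<'E'
from plant import manip
import cv2,numpy as np
s=manip.read_state();print(s)
for n in("scene","top"):
    c=manip.capture(n);cv2.imwrite(f"pics/{n}0.png",c["color"]);np.savez(f"{n}0.npz",**c)
    print(n,c["mtx"],c["dist"],c["R"],c["t"],-c["R"].T@c["t"])
E
```

```text
pics
plant.py
shift.py
{'clock': 0.0, 'joint_positions': array([ 1.05899112,  0.46840852, -0.0115852 ,  1.60361805,  0.00595932,
        1.07139458, -0.05628506]), 'joint_velocities': array([-2.81836817e-05, -6.24446763e-04, -3.66043327e-04, -1.13223115e-03,
        6.92017874e-04, -1.58764000e-03,  3.93201289e-04]), 'joint_torque': array([-4.70857012e-04, -5.32386732e+01,  2.12606799e-02, -2.51302135e+01,
        1.14662095e-02,  7.81654555e-03,  9.26451236e-07]), 'eef_pos': array([ 0.29337184, -0.57940602,  0.23032027]), 'tcp_rot': array([-3.05403819e+00, -7.29144285e-01,  8.01272275e-04]), 'wrist_force': array([ 0.01477772, -0.68600899,  0.14426988]), 'moment': array([-0.0549276 , -0.0263547 ,  0.00108475]), 'gripper_force': 0.0, 'opening': 0.0853868106283307}
scene [[394.07041778   0.         267.6259892 ]
 [  0.         394.07041778 191.13071032]
 [  0.           0.           1.        ]] [0.01828902 0.         0.         0.         0.        ] [[-0.57339808 -0.81902057 -0.02049274]
 [-0.49703174  0.36763961 -0.78600291]
 [ 0.65128649 -0.44050702 -0.61788306]] [0.31083586 0.36255152 0.52333069] [0.01759409 0.3518235  0.61469359]
top [[374.22944587   0.         252.04213212]
 [  0.         374.22944587 193.93531275]
 [  0.           0.           1.        ]] [-0.11140585  0.          0.          0.          0.        ] [[-0.01757083 -0.99962822  0.02084907]
 [-0.99095451  0.01463612 -0.1333977 ]
 [ 0.13304296 -0.02300438 -0.99084326]] [-0.02806892  0.54955303  1.08402881] [ 0.39986647 -0.01116439  1.14799696]
```
View pics/scene0.png

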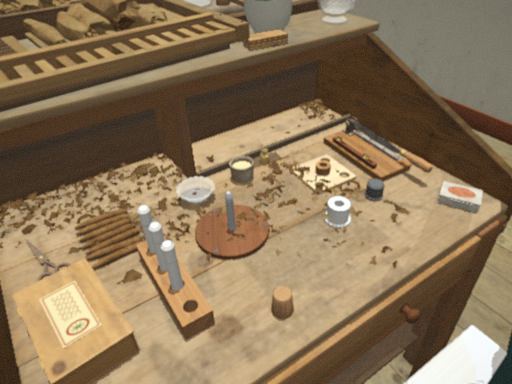

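View pics/top0.png

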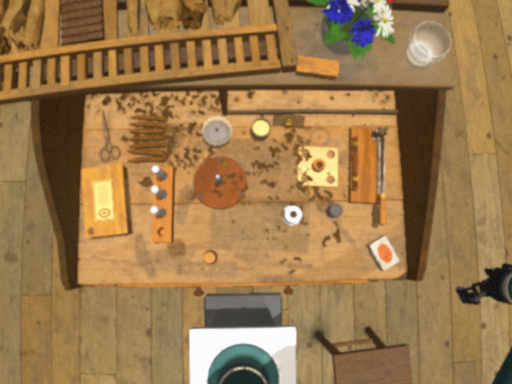

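The scene shows three tubes in the rack at about (145,215), (155,235) and (168,262), with the rack's nearest hole (190,306) empty. The stand is at (232,230), the sleeve (338,211), plate (325,172), cap (375,188), pot (241,168), dish (196,190) and bung (282,300). The top view agrees: stand (219,182), sleeve (292,214), plate (319,166), cap (334,210), tubes at u≈155.

Create h.py:
```python
import numpy as np,cv2
from scipy.optimize import least_squares
def cap(n):
    from plant import manip
    return manip.capture(n)
def cloud(c):
    d=c["depth"];v,u=np.nonzero(d>0)
    p=cv2.undistortPoints(np.stack([u,v],1).astype(float)[:,None],c["mtx"],c["dist"])[:,0]
    z=d[v,u][:,None];X=np.hstack([p*z,z])
    return (X-c["t"])@c["R"],np.stack([u,v],1)
def proj(c,X):
    return cv2.projectPoints(np.atleast_2d(np.float64(X)),cv2.Rodrigues(c["R"])[0],c["t"],c["mtx"],c["dist"])[0][:,0]
def circ(P,r):
    # robust fit of a fixed-radius circle to side points
    f=lambda q:np.hypot(P[:,0]-q[0],P[:,1]-q[1])-r
    return least_squares(f,P[:,:2].mean(0),loss="soft_l1",f_scale=.002).x
def near(P,xy,r,z0,z1):
    return P[(np.hypot(P[:,0]-xy[0],P[:,1]-xy[1])<r)&(P[:,2]>z0)&(P[:,2]<z1)]
```

Run:
```python
from h import *
C={n:dict(np.load(n+"0.npz")) for n in("scene","top")}
K={n:cloud(C[n]) for n in C}
px={"scene":dict(stand=(232,230),sleeve=(338,205),plate=(324,164),cap=(375,183),pot=(241,163),dish=(196,190),bung=(282,292),t1=(145,211),t2=(155,230),t3=(167,247),bench=(330,250)),
"top":dict(stand=(217,177),sleeve=(292,214),plate=(319,164),cap=(334,210),pot=(261,128),dish=(217,131),bung=(210,257),t1=(155,170),t2=(155,190),t3=(155,211),bench=(250,240))}
for n in C:
    P,uv=K[n]
    for k,q in px[n].items():
        m=np.hypot(*(uv-q).T)<7;A=P[m]
        i=np.hypot(*(uv-q).T).argmin()
        z=np.percentile(A[:,2],95);T=A[A[:,2]>z-.006]
        print(n,k,P[i].round(4),"top z %.4f"%z,"xy",T[:,:2].mean(0).round(4),len(T))
```

```text
scene stand [0.585  0.0653 0.013 ] top z 0.0303 xy [0.5818 0.0677] 23
scene sleeve [ 0.4945 -0.163   0.0322] top z 0.0487 xy [ 0.4821 -0.1491] 106
scene plate [ 0.6415 -0.2508  0.0288] top z 0.0345 xy [ 0.6338 -0.2435] 90
scene cap [ 0.497  -0.2845  0.0387] top z 0.0404 xy [ 0.4949 -0.2821] 119
scene pot [ 0.7697 -0.0747  0.0338] top z 0.0467 xy [ 0.7643 -0.0714] 34
scene dish [0.7707 0.0605 0.0058] top z 0.0165 xy [0.7769 0.0571] 38
scene bung [0.3655 0.0916 0.0481] top z 0.0493 xy [0.3656 0.0916] 140
scene t1 [0.6003 0.2304 0.1431] top z 0.1464 xy [0.6052 0.2314] 65
scene t2 [0.5437 0.2346 0.1412] top z 0.1467 xy [0.5482 0.2333] 61
scene t3 [0.4896 0.2352 0.1448] top z 0.1465 xy [0.4938 0.2338] 88
scene bench [ 0.4229 -0.0774 -0.0006] top z 0.0124 xy [ 0.4167 -0.0801] 10
top stand [0.5879 0.0622 0.115 ] top z 0.1141 xy [0.5915 0.0604] 22
top sleeve [ 0.4883 -0.1576  0.0184] top z 0.0521 xy [ 0.4845 -0.1533] 93
top plate [ 0.6435 -0.2482  0.0125] top z 0.0371 xy [ 0.6374 -0.2424] 90
top cap [ 0.4964 -0.2821  0.0399] top z 0.0447 xy [ 0.4971 -0.2852] 104
top pot [ 0.7551 -0.0684  0.0324] top z 0.0398 xy [ 0.7538 -0.0681] 134
top dish [0.7544 0.0693 0.0089] top z 0.0112 xy [0.7549 0.0688] 130
top bung [0.3644 0.0887 0.0486] top z 0.0521 xy [0.3638 0.0902] 105
top t1 [0.604  0.2292 0.1478] top z 0.1479 xy [0.6065 0.2298] 44
top t2 [0.5489 0.2284 0.1469] top z 0.1485 xy [0.5523 0.231 ] 38
top t3 [0.4922 0.2283 0.1434] top z 0.1485 xy [0.4973 0.2319] 42
top bench [ 0.4123 -0.0291  0.0016] top z 0.0056 xy [ 0.4118 -0.0289] 117
```

```bash
cat >> h.py <<'E'
G=dict(spindle=((.588,.0625),.0085,(.03,.10)),sleeve=((.4825,-.151),.025,(.012,.044)),hub=((.635,-.243),.02,(.014,.031)),cap=((.495,-.283),.021,(.01,.034)),
 t1=((.605,.231),.011,(.06,.13)),t2=((.549,.231),.011,(.06,.13)),t3=((.494,.231),.011,(.06,.13)))
def side(C,k,xy=None,z=None):
    g,r,zz=G[k];z=z or zz;xy=g if xy is None else xy;o=[]
    for n in("scene","top"):
        P=near(cloud(C[n])[0],xy,r+.02,*z)
        for _ in range(3):
            if len(P)<6:break
            q=circ(P,r);P=P[abs(np.hypot(*(P[:,:2]-q).T)-r)<.008]
        o.append((q.round(4),len(P)) if len(P)>=6 else None)
    return o
def topf(C,xy,r,z0,z1):
    # centre of a flat top: midrange + centroid
    o=[]
    for n in("scene","top"):
        P=near(cloud(C[n])[0],xy,r,z0,z1)
        if len(P): o.append((P[:,:2].mean(0).round(4),np.percentile(P[:,2],50).round(4),len(P),cv2.minEnclosingCircle(P[:,:2].astype(np.float32))))
    return o
E
python3 - <<'E'
from h import *
C={n:dict(np.load(n+"0.npz")) for n in("scene","top")}
for k in G: print(k,side(C,k))
print("sleeve",topf(C,(.4825,-.151),.034,.042,.06))
print("hub",topf(C,(.635,-.243),.03,.029,.045))
print("cap",topf(C,(.495,-.283),.03,.036,.05))
print("spindle",topf(C,(.588,.0625),.03,.09,.13))
print("base",topf(C,(.588,.0625),.1,.01,.018))
for y in(.605,.549,.494):print(topf(C,(y,.231),.025,.12,.16))
# rectified top crop of the region at z=.05, 1mm/px
E
```

```text
spindle [(array([0.591 , 0.0629]), 202), (array([0.5923, 0.0608]), 22)]
sleeve [(array([ 0.4864, -0.1552]), 265), (array([ 0.491 , -0.1608]), 104)]
hub [(array([ 0.6377, -0.2425]), 99), (array([ 0.6306, -0.2347]), 33)]
cap [(array([ 0.4974, -0.2859]), 141), (array([ 0.4984, -0.287 ]), 32)]
t1 [(array([0.6091, 0.2308]), 209), (array([0.6074, 0.2312]), 51)]
t2 [(array([0.5531, 0.2318]), 245), (array([0.5538, 0.2319]), 50)]
t3 [(array([0.4973, 0.2327]), 350), (array([0.4974, 0.2329]), 45)]
sleeve [(array([ 0.4837, -0.1527]), np.float64(0.047), 244, ((0.4850400686264038, -0.15414895117282867), 0.0252663716673851)), (array([ 0.4862, -0.1553]), np.float64(0.0496), 164, ((0.48711299896240234, -0.15470947325229645), 0.024863136932253838))]
hub [(array([ 0.635 , -0.2413]), np.float64(0.0327), 99, ((0.6375942826271057, -0.24142509698867798), 0.02114984765648842)), (array([ 0.6359, -0.2419]), np.float64(0.0347), 103, ((0.6363092660903931, -0.24281568825244904), 0.0206187441945076))]
cap [(array([ 0.4951, -0.2835]), np.float64(0.0387), 126, ((0.4956587255001068, -0.2829504609107971), 0.020169699
[... 634 characters left out ...]
6025, 0.2323]), np.float64(0.1378), 177, ((0.6066792011260986, 0.2310488224029541), 0.011081784032285213)), (array([0.6055, 0.2287]), np.float64(0.144), 67, ((0.6068840026855469, 0.23107339441776276), 0.011314705945551395))]
[(array([0.5467, 0.2335]), np.float64(0.1378), 190, ((0.5501247048377991, 0.23260554671287537), 0.010622258298099041)), (array([0.5511, 0.229 ]), np.float64(0.1442), 62, ((0.5523272156715393, 0.23086917400360107), 0.010681726038455963))]
[(array([0.491 , 0.2344]), np.float64(0.1391), 208, ((0.4949297308921814, 0.23320171236991882), 0.010755471885204315)), (array([0.4964, 0.2304]), np.float64(0.1447), 63, ((0.49669739603996277, 0.23215095698833466), 0.01102009229362011))]
```

```bash
python3 shift.py '[[[0, 0, 0.156, 0, 0, 0, 0.085], [0, 0, 0.156, 0, 0, 0, 0.085], [0, 0, 0.156, 0, 0, 0, 0.085]]]'
```

```text
clock: 0.48
eef_pos: [0.2934, -0.5796, 0.2307]
tcp_rot: [-3.141, 0.007, 0.001]
wrist_force: [0.1, -0.1, 0.3]
opening: 0.0853
gripper_force: 0.0
```

Units first: shifts go in shares of 62.5 mm. So -0.0531 m is -0.8496, 0.0241 m is 0.3856.

```bash
python3 shift.py '[[[0, 0, 0, 0.3856, -0.8496, 0, 0.085], [0, 0, 0, 0.3856, -0.8496, 0, 0.085], [0, 0, 0, 0.3856, -0.8496, 0, 0.085], [0, 0, 0, 0.3856, -0.8496, 0, 0.085], [0, 0, 0, 0.3856, -0.8496, 0, 0.085], [0, 0, 0, 0.3856, -0.8496, 0, 0.085], [0, 0, 0, 0.3856, -0.8496, 0, 0.085], [0, 0, 0, 0.3856, -0.8496, 0, 0.085], [0, 0, 0, 0, 0, 0, 0.085], [0, 0, 0, 0, 0, 0.8, 0.085], [0, 0, 0, 0, 0, 0.8, 0.085], [0, 0, 0, 0, 0, 0, 0.085]]]'
python3 - <<'E'
from h import *
C={n:cap(n) for n in("scene","top")}
for k in("sleeve","hub","cap"): print(k,side(C,k))
cv2.imwrite("pics/s1.png",C["scene"]["color"])
E
```

```text
clock: 1.98
eef_pos: [0.4828, -0.155, 0.1281]
tcp_rot: [-3.14, 0.0, 0.013]
wrist_force: [0.5, -0.2, -0.3]
opening: 0.085
gripper_force: 0.0
sleeve [(array([ 0.4862, -0.1552]), 265), (array([ 0.4612, -0.1169]), 17)]
hub [(array([ 0.6366, -0.2053]), 45), (array([ 0.6423, -0.2296]), 48)]
cap [(array([ 0.4974, -0.2862]), 141), None]
```

Converted, 0.04 m is 0.64, 0.03 m is 0.48.

```bash
python3 shift.py '[[[0, 0, 0, 0, 0, 0.64, 0.085], [0, 0, 0, 0, 0, 0.64, 0.085], [0, 0, 0, 0, 0, 0.48, 0.085], [0, 0, 0, 0, 0, 0, 0.085], [0, 0, 0, 0, 0, 0, 0.085]]]'
```

```text
clock: 2.7
eef_pos: [0.488, -0.1556, 0.0235]
tcp_rot: [3.14, 0.001, 0.006]
wrist_force: [0.3, -0.4, 0.2]
opening: 0.0849
gripper_force: 0.0
```

Converted, 0.005 m is 0.08.

```bash
python3 shift.py '[[[0, 0, 0, 0, 0, 0.08, 0.085], [0, 0, 0, 0, 0, 0, 0.04], [0, 0, 0, 0, 0, 0, 0.04], [0, 0, 0, 0, 0, 0, 0.04], [0, 0, 0, 0, 0, 0, 0.04], [0, 0, 0, 0, 0, 0, 0.04], [0, 0, 0, 0, 0, 0, 0.04]]]'
```

```text
clock: 3.58
eef_pos: [0.4866, -0.1551, 0.0169]
tcp_rot: [3.141, 0.001, 0.001]
wrist_force: [-0.5, 0.2, 6.2]
opening: 0.0479
gripper_force: 62.7
```

```bash
python3 shift.py '[[[0, 0, 0, 0, 0, -0.32, 0.04], [0, 0, 0, 0, 0, -0.64, 0.04], [0, 0, 0, 0, 0, -0.64, 0.04], [0, 0, 0, 0, 0, -0.64, 0.04], [0, 0, 0, 0.3344, -0.6944, 0, 0.04], [0, 0, 0, 0.3344, -0.6944, 0, 0.04], [0, 0, 0, 0.3344, -0.6944, 0, 0.04], [0, 0, 0, 0.3344, -0.6944, 0, 0.04], [0, 0, 0, 0.3344, -0.6944, 0, 0.04], [0, 0, 0, 0, 0, 0, 0.04], [0, 0, 0, 0, 0, 0, 0.04], [0, 0, 0, 0, 0, 0, 0.04]]]';python3 - <<'E'
from h import *
C={n:cap(n) for n in("scene","top")}
P=near(cloud(C["scene"])[0],(.59,.062),.045,.12,.2)
for z in np.arange(.125,.19,.01):
    Q=P[abs(P[:,2]-z)<.005]
    if len(Q)>8:print(z,circ(Q,.025).round(4),len(Q))
P=cloud(C["scene"])[0]
Q=near(P,(.59,.062),.03,.03,.11);print("spindle",circ(Q,.0085),len(Q))
cv2.imwrite("pics/s1.png",cv2.resize(C["scene"]["color"][120:300,150:420],None,fx=2.5,fy=2.5))
E
```

```text
clock: 5.08
eef_pos: [0.5899, 0.0604, 0.1559]
tcp_rot: [3.141, -0.002, -0.001]
wrist_force: [-0.1, -0.3, -1.9]
opening: 0.0479
gripper_force: 62.5
0.135 [0.5859 0.0631] 11
0.14500000000000002 [0.5875 0.0617] 173
0.15500000000000003 [0.59   0.0608] 95
0.16500000000000004 [0.5897 0.0614] 136
0.17500000000000004 [0.5889 0.0639] 188
0.18500000000000005 [0.5895 0.0654] 352
spindle [0.5911511  0.06280502] 241
```

View pics/s1.png

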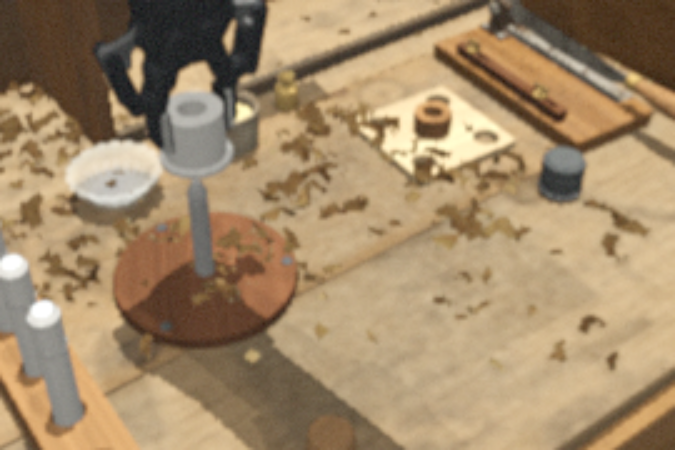

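The sleeve (crop 197,135) hangs level above the spindle tip (197,185). Plate and cap stand as before.

```bash
python3 shift.py '[[[0, 0, 0, 0.016, -0.024, 0.32, 0.04], [0, 0, 0, 0, 0, 0.32, 0.04], [0, 0, 0, 0, 0, 0.32, 0.04], [0, 0, 0, 0, 0, 0, 0.04]]]'; python3 shift.py '[[[0, 0, 0, 0, 0, 0.32, 0.04], [0, 0, 0, 0, 0, 0.24, 0.04], [0, 0, 0, 0, 0, 0, 0.04], [0, 0, 0, 0, 0, 0, 0.04]]]'
```

```text
clock: 5.68
eef_pos: [0.5897, 0.0633, 0.0937]
tcp_rot: [3.141, 0.001, -0.007]
wrist_force: [0.0, -1.1, -2.0]
opening: 0.0477
gripper_force: 62.5
clock: 6.18
eef_pos: [0.5918, 0.0637, 0.0614]
tcp_rot: [-3.142, -0.001, -0.001]
wrist_force: [0.3, 0.8, -1.6]
opening: 0.0477
gripper_force: 62.5
```

Converted, -0.05 m is -0.8, -0.04 m is -0.64.

```bash
python3 shift.py '[[[0, 0, 0, 0, 0, 0.128, 0.04], [0, 0, 0, 0, 0, 0, 0.04], [0, 0, 0, 0, 0, 0, 0.085], [0, 0, 0, 0, 0, 0, 0.085], [0, 0, 0, 0, 0, 0, 0.085], [0, 0, 0, 0, 0, 0, 0.085], [0, 0, 0, 0, 0, -0.48, 0.085], [0, 0, 0, 0, 0, -0.64, 0.085], [0, 0, 0, 0, 0, -0.8, 0.085], [0, 0, 0, 0, 0, -0.8, 0.085], [0, 0, 0, 0, 0, -0.32, 0.085], [0, 0, 0, 0, 0, 0, 0.085]]]'
python3 - <<'E'
from h import *
C={n:cap(n) for n in("scene","top")}
P=cloud(C["scene"])[0]
for z in np.arange(.02,.12,.01):
    Q=near(P,(.591,.0625),.035,z-.005,z+.005);print(z.round(3),len(Q),np.hypot(*(Q[:,:2]-(.591,.0625)).T).mean().round(4))
for k in("hub","cap"): print(k,side(C,k))
print("hub",topf(C,(.635,-.243),.03,.029,.045))
print("cap",topf(C,(.495,-.283),.03,.036,.05))
E
```

```text
clock: 7.68
eef_pos: [0.5924, 0.0638, 0.2451]
tcp_rot: [-3.141, -0.001, -0.006]
wrist_force: [0.2, -0.4, -0.6]
opening: 0.085
gripper_force: 0.0
0.02 175 0.0282
0.03 74 0.0252
0.04 83 0.0252
0.05 81 0.0243
0.06 256 0.0196
0.07 27 0.0085
0.08 32 0.0089
0.09 29 0.0089
0.1 31 0.0086
0.11 37 0.0057
hub [(array([ 0.6381, -0.2426]), 87), (array([ 0.632 , -0.2308]), 41)]
cap [(array([ 0.4973, -0.2862]), 140), (array([ 0.4986, -0.2872]), 23)]
hub [(array([ 0.6354, -0.2411]), np.float64(0.0328), 97, ((0.6362255215644836, -0.24189013242721558), 0.02034599334001541)), (array([ 0.6358, -0.242 ]), np.float64(0.0344), 103, ((0.6362195014953613, -0.2424405813217163), 0.020126597955822945))]
cap [(array([ 0.4948, -0.2834]), np.float64(0.039), 125, ((0.49657291173934937, -0.2832939922809601), 0.020226888358592987)), (array([ 0.4979, -0.2864]), np.float64(0.0406), 143, ((0.49777713418006897, -0.2865045368671417), 0.021280059590935707))]
```

```bash
python3 shift.py '[[[0, 0, 0, 0.1184, 0.816, 0, 0.085], [0, 0, 0, 0.1184, 0.816, 0, 0.085], [0, 0, 0, 0.1184, 0.816, 0, 0.085], [0, 0, 0, 0.1184, 0.816, 0, 0.085], [0, 0, 0, 0.1184, 0.816, 0, 0.085], [0, 0, 0, 0.1184, 0.816, 0, 0.085], [0, 0, 0, 0, 0, 0.8, 0.085], [0, 0, 0, 0, 0, 0.8, 0.085], [0, 0, 0, 0, 0, 0.8, 0.085], [0, 0, 0, 0, 0, 0.64, 0.085], [0, 0, 0, 0, 0, 0, 0.085], [0, 0, 0, 0, 0, 0, 0.085]]]'
```

```text
clock: 9.28
eef_pos: [0.6366, -0.2425, 0.0537]
tcp_rot: [3.141, 0.001, 0.001]
wrist_force: [-0.2, -0.9, 1.5]
opening: 0.085
gripper_force: 0.0
```

```bash
python3 shift.py '[[[0, 0, 0, 0, 0, 0.4, 0.085], [0, 0, 0, 0, 0, 0.208, 0.085], [0, 0, 0, 0, 0, 0, 0.085], [0, 0, 0, 0, 0, 0, 0.03], [0, 0, 0, 0, 0, 0, 0.03], [0, 0, 0, 0, 0, 0, 0.03], [0, 0, 0, 0, 0, 0, 0.03], [0, 0, 0, 0, 0, 0, 0.03], [0, 0, 0, 0, 0, 0, 0.03], [0, 0, 0, 0, 0, 0, 0.03]]]'
```

```text
clock: 10.52
eef_pos: [0.6368, -0.2427, 0.0166]
tcp_rot: [3.141, 0.001, 0.002]
wrist_force: [-1.3, 0.3, 6.4]
opening: 0.0379
gripper_force: 59.6
```

Converted, -0.0509 m is -0.8144, -0.0076 m is -0.1216.

```bash
python3 shift.py '[[[0, 0, 0, 0, 0, -0.4, 0.03], [0, 0, 0, 0, 0, -0.64, 0.03], [0, 0, 0, 0, 0, -0.64, 0.03], [0, 0, 0, 0, 0, -0.64, 0.03], [0, 0, 0, -0.1216, -0.8144, 0, 0.03], [0, 0, 0, -0.1216, -0.8144, 0, 0.03], [0, 0, 0, -0.1216, -0.8144, 0, 0.03], [0, 0, 0, -0.1216, -0.8144, 0, 0.03], [0, 0, 0, -0.1216, -0.8144, 0, 0.03], [0, 0, 0, -0.1216, -0.8144, 0, 0.03], [0, 0, 0, 0, 0, 0, 0.03], [0, 0, 0, 0, 0, 0, 0.03]]]';python3 - <<'E'
from h import *
C={n:cap(n) for n in("scene","top")}
P=cloud(C["scene"])[0]
Q=near(P,(.591,.062),.03,.07,.105);print("spindle",circ(Q,.0085),len(Q))
Q=near(P,(.591,.062),.1,.13,.17);print(np.histogram(Q[:,2],8))
P=cloud(C["top"])[0]
Q=near(P,(.591,.062),.1,.13,.17)
print(cv2.minAreaRect(Q[:,:2].astype(np.float32)),len(Q))
cv2.imwrite("pics/s2.png",cv2.resize(C["scene"]["color"][120:300,150:420],None,fx=2.5,fy=2.5))
print(side(C,"cap"))
E
```

```text
clock: 12.02
eef_pos: [0.5899, 0.0625, 0.1598]
tcp_rot: [3.141, 0.002, -0.001]
wrist_force: [-0.3, -0.6, -3.9]
opening: 0.0377
gripper_force: 61.2
spindle [0.59074882 0.06277932] 68
(array([ 103,  181,  474, 1118,   26,   31,   42,   59]), array([0.14159159, 0.14512823, 0.14866488, 0.15220152, 0.15573816,
       0.1592748 , 0.16281144, 0.16634809, 0.16988473]))
((0.608196496963501, 0.007891876623034477), (0.02179969847202301, 0.08365058898925781), 89.34654998779297) 66
[(array([ 0.4974, -0.2862]), 137), (array([ 0.4984, -0.287 ]), 28)]
```

View pics/s2.png

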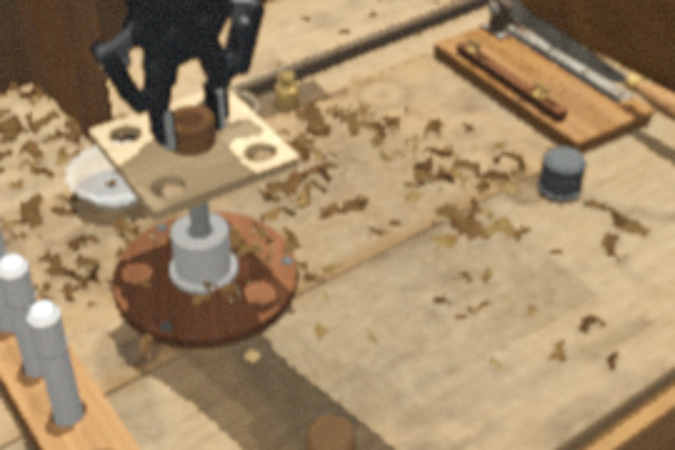

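The sleeve sits on the base (200,250) and the plate hangs level above the spindle. Lowering now.

```bash
python3 shift.py '[[[0, 0, 0, 0.016, 0, 0.24, 0.03], [0, 0, 0, 0, 0, 0.24, 0.03], [0, 0, 0, 0, 0, 0.24, 0.03], [0, 0, 0, 0, 0, 0, 0.03], [0, 0, 0, 0, 0, 0, 0.03]]]'; python3 shift.py '[[[0, 0, 0, 0, 0, 0.24, 0.03], [0, 0, 0, 0, 0, 0.192, 0.03], [0, 0, 0, 0, 0, 0, 0.03], [0, 0, 0, 0, 0, 0, 0.03]]]'
```

```text
clock: 12.75
eef_pos: [0.5915, 0.0631, 0.1153]
tcp_rot: [-3.142, -0.001, -0.0]
wrist_force: [1.2, 0.1, -2.5]
opening: 0.0379
gripper_force: 61.2
clock: 13.25
eef_pos: [0.5916, 0.0632, 0.0883]
tcp_rot: [-3.141, -0.001, -0.001]
wrist_force: [-0.4, 0.7, -4.1]
opening: 0.038
gripper_force: 61.2
```

Converted, -0.05 m is -0.8, -0.04 m is -0.64.

```bash
python3 shift.py '[[[0, 0, 0, 0, 0, 0.112, 0.03], [0, 0, 0, 0, 0, 0, 0.03], [0, 0, 0, 0, 0, 0, 0.085], [0, 0, 0, 0, 0, 0, 0.085], [0, 0, 0, 0, 0, 0, 0.085], [0, 0, 0, 0, 0, 0, 0.085], [0, 0, 0, 0, 0, -0.32, 0.085], [0, 0, 0, 0, 0, -0.48, 0.085], [0, 0, 0, 0, 0, -0.8, 0.085], [0, 0, 0, 0, 0, -0.64, 0.085], [0, 0, 0, 0, 0, 0, 0.085]]]'
python3 - <<'E'
from h import *
C={n:cap(n) for n in("scene","top")}
P=cloud(C["scene"])[0]
Q=near(P,(.591,.062),.09,.05,.12);h,e=np.histogram(Q[:,2],14);print(h,e.round(3))
print(side(C,"cap"),topf(C,(.495,-.283),.03,.036,.05))
E
```

```text
clock: 14.62
eef_pos: [0.5937, 0.0635, 0.2267]
tcp_rot: [-3.14, -0.001, -0.014]
wrist_force: [-0.1, 0.2, -1.1]
opening: 0.0849
gripper_force: 0.0
[ 104  177 1065  651   29   25   28   32   89   60   14   15   13   14] [0.06  0.064 0.068 0.072 0.076 0.08  0.084 0.088 0.091 0.095 0.099 0.103
 0.107 0.111 0.115]
[(array([ 0.4973, -0.2865]), 141), (array([ 0.4983, -0.2872]), 33)] [(array([ 0.495, -0.283]), np.float64(0.0388), 130, ((0.496090829372406, -0.2836141884326935), 0.02002127468585968)), (array([ 0.4979, -0.2866]), np.float64(0.0404), 146, ((0.49843984842300415, -0.2870613634586334), 0.021102389320731163))]
```

```bash
python3 shift.py '[[[0, 0, 0, -0.2144, 0.8, 0, 0.085], [0, 0, 0, -0.2144, 0.8, 0, 0.085], [0, 0, 0, -0.2144, 0.8, 0, 0.085], [0, 0, 0, -0.2144, 0.8, 0, 0.085], [0, 0, 0, -0.2144, 0.8, 0, 0.085], [0, 0, 0, -0.2144, 0.8, 0, 0.085], [0, 0, 0, -0.2144, 0.8, 0, 0.085], [0, 0, 0, 0, 0, 0.8, 0.085], [0, 0, 0, 0, 0, 0.8, 0.085], [0, 0, 0, 0, 0, 0.8, 0.085], [0, 0, 0, 0, 0, 0.16, 0.085], [0, 0, 0, 0, 0, 0, 0.085]]]'; python3 shift.py '[[[0, 0, 0, 0, 0, 0, 0.085]]]'
python3 - <<'E'
from h import *
C={n:cap(n) for n in("scene","top")};print(side(C,"cap"))
E
```

```text
clock: 16.23
eef_pos: [0.4975, -0.2869, 0.0611]
tcp_rot: [-3.141, -0.001, 0.002]
wrist_force: [0.7, 0.3, 0.3]
opening: 0.0854
gripper_force: 0.0
clock: 16.35
eef_pos: [0.4991, -0.2877, 0.0632]
tcp_rot: [3.14, 0.001, 0.005]
wrist_force: [0.1, 1.5, 0.6]
opening: 0.0846
gripper_force: 0.0
[(array([ 0.4972, -0.2863]), 145), (array([ 0.4984, -0.2873]), 14)]
```

Converted, 0.03 m is 0.48, 0.015 m is 0.24.

```bash
python3 shift.py '[[[0, 0, 0, 0, -0.016, 0.48, 0.085], [0, 0, 0, 0, 0, 0.24, 0.085], [0, 0, 0, 0, 0, 0, 0.085], [0, 0, 0, 0, 0, 0, 0.03], [0, 0, 0, 0, 0, 0, 0.03], [0, 0, 0, 0, 0, 0, 0.03], [0, 0, 0, 0, 0, 0, 0.03], [0, 0, 0, 0, 0, 0, 0.03], [0, 0, 0, 0, 0, 0, 0.03]]]'
```

```text
clock: 17.58
eef_pos: [0.4984, -0.2865, 0.0175]
tcp_rot: [3.141, 0.001, 0.002]
wrist_force: [-1.5, 0.5, 5.5]
opening: 0.0399
gripper_force: 60.2
```

Converted, -0.0499 m is -0.7984, -0.04 m is -0.64.

```bash
python3 shift.py '[[[0, 0, 0, 0, 0, -0.32, 0.03], [0, 0, 0, 0, 0, -0.64, 0.03], [0, 0, 0, 0, 0, -0.64, 0.03], [0, 0, 0, 0, 0, -0.64, 0.03], [0, 0, 0, 0.2128, -0.7984, 0, 0.03], [0, 0, 0, 0.2128, -0.7984, 0, 0.03], [0, 0, 0, 0.2128, -0.7984, 0, 0.03], [0, 0, 0, 0.2128, -0.7984, 0, 0.03], [0, 0, 0, 0.2128, -0.7984, 0, 0.03], [0, 0, 0, 0.2128, -0.7984, 0, 0.03], [0, 0, 0, 0.2128, -0.7984, 0, 0.03], [0, 0, 0, 0, 0, 0, 0.03]]]'; python3 shift.py '[[[0, 0, 0, 0, 0, 0, 0.03], [0, 0, 0, 0, 0, 0, 0.03]]]'
python3 - <<'E'
from h import *
C={n:cap(n) for n in("scene","top")}
P=cloud(C["scene"])[0]
for z in np.arange(.1,.19,.01):
    Q=near(P,(.591,.062),.04,z-.005,z+.005);print(z.round(3),len(Q),len(Q)>5 and circ(Q,.021 if z>.12 else .0085))
E
```

```text
clock: 19.08
eef_pos: [0.5909, 0.0695, 0.1575]
tcp_rot: [-3.139, -0.014, -0.003]
wrist_force: [-0.7, 0.0, -1.7]
opening: 0.0397
gripper_force: 61.1
clock: 19.32
eef_pos: [0.5904, 0.0614, 0.1567]
tcp_rot: [3.141, -0.003, 0.0]
wrist_force: [0.1, 0.1, -1.6]
opening: 0.0397
gripper_force: 61.1
0.1 99 [0.5903342  0.06437713]
0.11 38 [0.59362196 0.06034994]
0.12 0 False
0.13 0 False
0.14 44 [0.58951651 0.06110675]
0.15 81 [0.5896505  0.06152652]
0.16 92 [0.58989225 0.06229   ]
0.17 146 [0.58965311 0.06307784]
0.18 259 [0.59284371 0.06838593]
```

```bash
python3 shift.py '[[[0, 0, 0, 0.016, -0.016, 0.192, 0.03], [0, 0, 0, 0, 0, 0.192, 0.03], [0, 0, 0, 0, 0, 0.16, 0.03], [0, 0, 0, 0, 0, 0, 0.03], [0, 0, 0, 0, 0, 0, 0.03]]]'; python3 shift.py '[[[0, 0, 0, 0, 0, 0.08, 0.03], [0, 0, 0, 0, 0, 0, 0.03], [0, 0, 0, 0, 0, 0, 0.03]]]'
```

```text
clock: 20.05
eef_pos: [0.5917, 0.0645, 0.1223]
tcp_rot: [-3.142, -0.001, -0.0]
wrist_force: [-0.1, 0.6, -1.0]
opening: 0.0396
gripper_force: 61.1
clock: 20.42
eef_pos: [0.5916, 0.0643, 0.1173]
tcp_rot: [3.142, 0.001, 0.0]
wrist_force: [1.2, 0.3, -0.9]
opening: 0.0399
gripper_force: 61.1
```

Converted, 0.06 m is 0.96, -0.05 m is -0.8.

```bash
python3 shift.py '[[[0, 0, 0, 0, 0, 0.048, 0.03], [0, 0, 0, 0, 0, 0, 0.03], [0, 0, 0, 0, 0, 0, 0.085], [0, 0, 0, 0, 0, 0, 0.085], [0, 0, 0, 0, 0, 0, 0.085], [0, 0, 0, 0, 0, 0, 0.085], [0, 0, 0, 0, 0, -0.48, 0.085], [0, 0, 0, 0, 0, -0.8, 0.085], [0, 0, 0, 0, 0, -0.8, 0.085], [0, 0, 0, 0, 0.48, -0.8, 0.085], [0, 0, 0, 0, 0.96, 0, 0.085], [0, 0, 0, 0, 0, 0, 0.085]]]'; python3 shift.py '[[[0, 0, 0, 0, 0, 0, 0.085]]]'
python3 - <<'E'
from h import *
C={n:cap(n) for n in("scene","top")}
for n in C: np.savez(n+"3.npz",**C[n])
P=cloud(C["scene"])[0]
for z in np.arange(.08,.15,.008):
    Q=near(P,(.591,.062),.04,z-.004,z+.004);print(z.round(3),len(Q),len(Q)>5 and circ(Q,.021))
for k in("t1","t2","t3"):print(side(C,k))
cv2.imwrite("pics/s3.png",cv2.resize(C["scene"]["color"][130:290,110:330],None,fx=3.4,fy=3.4))
cv2.imwrite("pics/t3.png",cv2.resize(C["top"]["color"][130:240,140:280],None,fx=5,fy=5))
E
```

```text
clock: 21.92
eef_pos: [0.5916, -0.0322, 0.2951]
tcp_rot: [3.138, -0.013, 0.002]
wrist_force: [0.2, 0.1, -0.7]
opening: 0.0852
gripper_force: 0.0
clock: 22.05
eef_pos: [0.5914, -0.0255, 0.2941]
tcp_rot: [-3.141, -0.0, 0.001]
wrist_force: [-0.7, 0.7, -0.6]
opening: 0.0853
gripper_force: 0.0
0.08 56 [0.59412582 0.06274888]
0.088 57 [0.59417073 0.06274435]
0.096 31 [0.59177006 0.06412199]
0.104 62 [0.59027281 0.06447253]
0.112 64 [0.59059083 0.06452215]
0.12 61 [0.59126094 0.06477365]
0.128 77 [0.59065762 0.06429669]
0.136 185 [0.59837675 0.06302943]
0.144 0 False
[(array([0.6091, 0.2308]), 212), (array([0.6073, 0.2313]), 52)]
[(array([0.5531, 0.2317]), 242), (array([0.5538, 0.232 ]), 50)]
[(array([0.4972, 0.2327]), 356), (array([0.4975, 0.2328]), 44)]
```

View pics/s3.png

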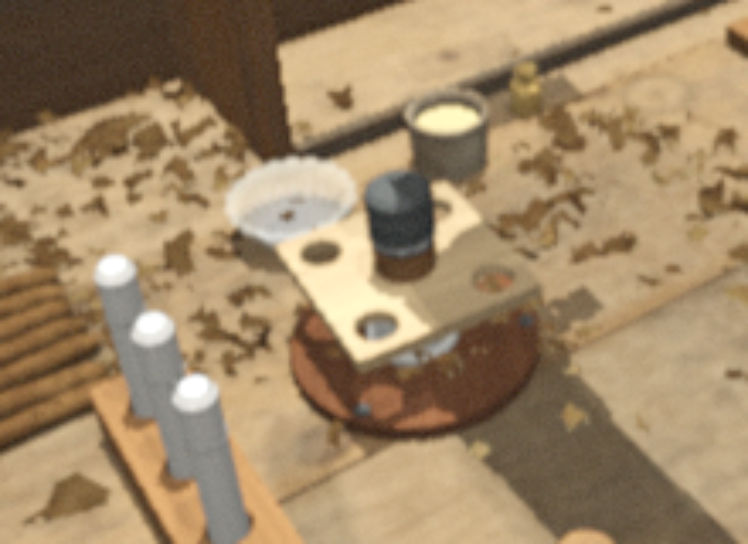

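View pics/t3.png

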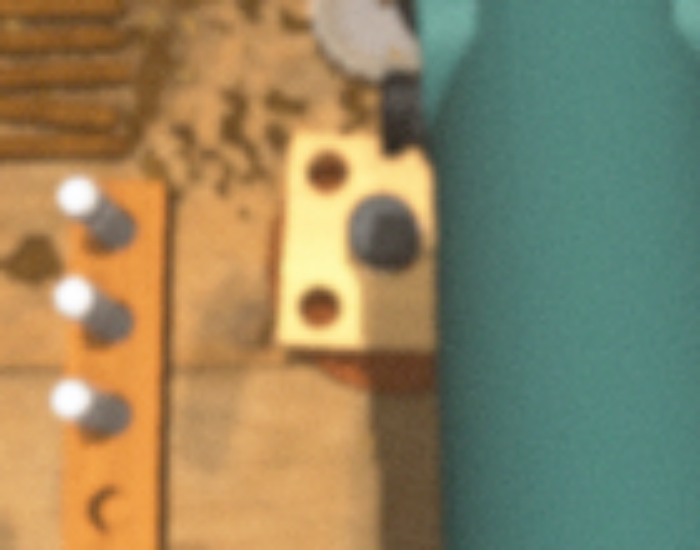

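The cap rests on the hub, on axis. Plate holes in the scene are at (204,204), (221,226), (255,212) and partly (240,191). In the top view they are at (205,164) and (204,191).

```bash
cat >> h.py <<'E'
def ray(c,uv,z):
    p=cv2.undistortPoints(np.float64(uv).reshape(-1,1,2),c["mtx"],c["dist"])[:,0]
    d=np.hstack([p,np.ones((len(p),1))])@c["R"];o=-c["R"].T@c["t"]
    return (o+d*((z-o[2])/d[:,2])[:,None])[:,:2]
def holes(q):
    c,s=np.cos(q[2]),np.sin(q[2]);H=np.array([[40,40],[40,-40],[-40,40],[-40,-40]])/1000
    return H@np.array([[c,s],[-s,c]])+q[:2]
E
python3 - <<'E'
from h import *
C={n:dict(np.load(n+"3.npz")) for n in("scene","top")}
a=ray(C["scene"],[(204.1,204.1),(220.9,225.9),(255.3,212.1)],.072);b=ray(C["top"],[(205,164.4),(203.8,191.2)],.072)
print(a,b)
O=np.vstack([a,b]);print("free")
f=lambda q:np.min(np.linalg.norm(O[:,None]-holes(q)[None],axis=2),1)
r=least_squares(f,[.591,.063,-.05]);print(r.x,f(r.x),holes(r.x))
P=cloud(C["scene"])[0];Q=near(P,(.591,.063),.095,.069,.076)
print(cv2.minAreaRect(Q[:,:2].astype(np.float32)))
E
```

```text
[[0.63391563 0.10061842]
 [0.55286668 0.10534592]
 [0.54687408 0.02629706]] [[0.63375931 0.10028201]
 [0.55442013 0.1037374 ]]
free
[ 0.59068534  0.06275954 -0.0693327 ] [0.00091408 0.00069155 0.00131926 0.00055769 0.00190605] [[0.63336032 0.09989236]
 [0.62781815 0.02008456]
 [0.55355252 0.10543453]
 [0.54801035 0.02562673]]
((0.5919067859649658, 0.06363476067781448), (0.12475866824388504, 0.12679363787174225), 86.53005981445312)
```

Converted, -0.0517 m is -0.8272, 0.05 m is 0.8.

```bash
python3 shift.py '[[[0, 0, 0, -0.3008, -0.8272, 0, 0.05], [0, 0, 0, -0.3008, -0.8272, 0, 0.05], [0, 0, 0, -0.3008, -0.8272, 0, 0.05], [0, 0, 0, -0.3008, -0.8272, 0, 0.05], [0, 0, 0, -0.3008, -0.8272, 0, 0.05], [0, 0, 0, 0, 0, 0, 0.05], [0, 0, 0, 0, 0, 0.8, 0.05], [0, 0, 0, 0, 0, 0.8, 0.05], [0, 0, 0, 0, 0, 0.48, 0.05], [0, 0, 0, 0, 0, 0, 0.05], [0, 0, 0, 0, 0, 0, 0.05]]]'
python3 - <<'E'
from h import *
C={n:cap(n) for n in("scene","top")}
for k in("t1","t2","t3"):print(side(C,k))
E
```

```text
clock: 23.52
eef_pos: [0.4982, 0.2333, 0.1654]
tcp_rot: [-3.141, -0.002, -0.002]
wrist_force: [-0.3, 0.7, 0.4]
opening: 0.0497
gripper_force: 0.0
[(array([0.6092, 0.231 ]), 92), (array([0.6075, 0.2312]), 55)]
[(array([0.5531, 0.2317]), 242), (array([0.5539, 0.2321]), 53)]
[(array([0.4972, 0.2327]), 349), (array([0.4975, 0.2328]), 27)]
```

Converted, 0.032 m is 0.512, 0.03 m is 0.48.

```bash
python3 shift.py '[[[0, 0, 0, 0, 0, 0.48, 0.05], [0, 0, 0, 0, 0, 0.512, 0.05], [0, 0, 0, 0, 0, 0, 0.05], [0, 0, 0, 0, 0, 0, 0.012], [0, 0, 0, 0, 0, 0, 0.012], [0, 0, 0, 0, 0, 0, 0.012], [0, 0, 0, 0, 0, 0, 0.012], [0, 0, 0, 0, 0, 0, 0.012], [0, 0, 0, 0, 0, 0, 0.012]]]'
```

```text
clock: 24.75
eef_pos: [0.4988, 0.2333, 0.1042]
tcp_rot: [-3.14, -0.001, -0.005]
wrist_force: [0.0, -0.1, 5.9]
opening: 0.0207
gripper_force: 58.7
```

Converted, 0.0125 m is 0.2, 0.0518 m is 0.8288.

```bash
python3 shift.py '[[[0, 0, 0, 0, 0, -0.4, 0.012], [0, 0, 0, 0, 0, -0.8, 0.012], [0, 0, 0, 0, 0, -0.8, 0.012], [0, 0, 0, 0, 0, -0.64, 0.012], [0, 0, 0, 0.2, 0.8288, 0, 0.012], [0, 0, 0, 0.2, 0.8288, 0, 0.012], [0, 0, 0, 0.2, 0.8288, 0, 0.012], [0, 0, 0, 0.2, 0.8288, 0, 0.012], [0, 0, 0, 0, 0, 0, 0.012], [0, 0, 0, 0, 0, 0, 0.012], [0, 0, 0, 0, 0, 0.64, 0.012], [0, 0, 0, 0, 0, 0, 0.012]]]'
python3 - <<'E'
from h import *
C={n:cap(n) for n in("scene","top")}
P=cloud(C["scene"])[0]
for z in np.arange(.12,.24,.015):
    Q=near(P,(.548,.026),.03,z-.0075,z+.0075);print(z.round(3),len(Q),len(Q)>5 and circ(Q,.011))
Q=near(P,(.591,.063),.095,.069,.076)
print(cv2.minAreaRect(Q[:,:2].astype(np.float32)))
cv2.imwrite("pics/s4.png",cv2.resize(C["scene"]["color"][130:290,110:330],None,fx=3.4,fy=3.4))
E
```

```text
clock: 26.25
eef_pos: [0.5453, 0.0272, 0.2252]
tcp_rot: [-3.141, -0.006, 0.009]
wrist_force: [-0.5, -0.2, 0.5]
opening: 0.0204
gripper_force: 58.9
0.12 1 False
0.135 56 [0.54288978 0.02711852]
0.15 71 [0.54313416 0.02733868]
0.165 69 [0.54334054 0.02706405]
0.18 70 [0.54325152 0.02729613]
0.195 81 [0.54350613 0.02719333]
0.21 75 [0.54369123 0.02706323]
0.225 95 [0.54332794 0.02775955]
((0.5919928550720215, 0.06344606727361679), (0.12580381333827972, 0.12630078196525574), 86.67913055419922)
```

View pics/s4.png

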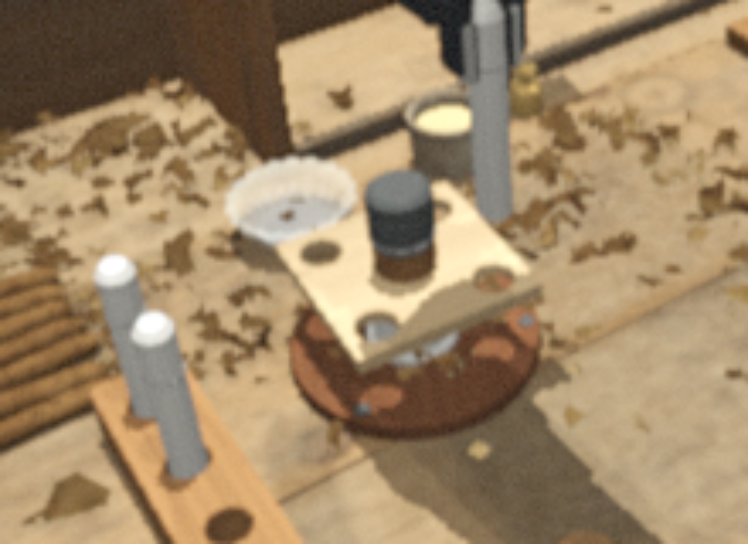

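The held tube (crop 495,200) is vertical, above and beyond hole D (494,279). The rack's other two tubes stand unmoved. I let the arm settle and measure again.

```bash
cat >> h.py <<'E'
def held(xy,z0,z1):
    C={n:cap(n) for n in("scene","top")};o=[]
    P=cloud(C["scene"])[0]
    for z in np.linspace(z0,z1,6):
        Q=near(P,xy,.03,z-.008,z+.008)
        if len(Q)>20:o.append(circ(Q,.011))
    print("held",np.median(o,0).round(4),len(o))
E
python3 shift.py '[[[0, 0, 0, 0, 0, 0, 0.012], [0, 0, 0, 0, 0, 0, 0.012], [0, 0, 0, 0, 0, 0, 0.012]]]'; python3 -c "
from h import *
held((.547,.026),.14,.21)"
```

```text
clock: 26.72
eef_pos: [0.5479, 0.0256, 0.2279]
tcp_rot: [-3.142, -0.001, -0.002]
wrist_force: [-0.3, -0.3, -0.5]
opening: 0.0202
gripper_force: 58.9
held [0.5461 0.0255] 6
```

Converted, 0.0015 m is 0.024, 0.025 m is 0.4.

```bash
python3 shift.py '[[[0, 0, 0, 0.024, 0, 0.4, 0.012], [0, 0, 0, 0, 0, 0.24, 0.012], [0, 0, 0, 0, 0, 0, 0.012], [0, 0, 0, 0, 0, 0.24, 0.012], [0, 0, 0, 0, 0, 0.16, 0.012], [0, 0, 0, 0, 0, 0, 0.012]]]';python3 shift.py '[[[0, 0, 0, 0, 0, 0.24, 0.012], [0, 0, 0, 0, 0, 0.24, 0.012], [0, 0, 0, 0, 0, 0.16, 0.012], [0, 0, 0, 0, 0, 0, 0.012], [0, 0, 0, 0, 0, 0, 0.012]]]'
```

```text
clock: 27.58
eef_pos: [0.5489, 0.0257, 0.1615]
tcp_rot: [-3.142, -0.001, 0.001]
wrist_force: [0.5, 0.7, -1.5]
opening: 0.0207
gripper_force: 58.9
clock: 28.2
eef_pos: [0.5489, 0.0255, 0.1222]
tcp_rot: [3.141, 0.001, -0.001]
wrist_force: [-0.4, 0.0, 0.8]
opening: 0.0207
gripper_force: 58.9
```

Converted, 0.008 m is 0.128, -0.05 m is -0.8.

```bash
python3 shift.py '[[[0, 0, 0, 0, 0, 0.128, 0.012], [0, 0, 0, 0, 0, 0, 0.012], [0, 0, 0, 0, 0, 0, 0.04], [0, 0, 0, 0, 0, 0, 0.04], [0, 0, 0, 0, 0, 0, 0.04], [0, 0, 0, 0, 0, -0.48, 0.04], [0, 0, 0, 0, 0, -0.8, 0.04], [0, 0, 0, 0, 0, -0.8, 0.04], [0, 0, 0, 0, 0, -0.48, 0.05], [0, 0, 0, 0, 0, 0, 0.05]]]'
python3 - <<'E'
from h import *
C={n:cap(n) for n in("scene","top")}
P=cloud(C["scene"])[0];Q=near(P,(.5475,.0256),.03,.08,.2);print("top",np.percentile(Q[:,2],98))
for z in(.085,.1,.12,.135):
    q=near(Q,(.5475,.0256),.03,z-.008,z+.008);print(z,circ(q,.011),len(q))
print(side(C,"t2"),side(C,"t1"))
E
```

```text
clock: 29.45
eef_pos: [0.5506, 0.0257, 0.2772]
tcp_rot: [-3.141, -0.001, -0.009]
wrist_force: [-0.1, 0.1, -0.1]
opening: 0.05
gripper_force: 0.0
top 0.1542823113278924
0.085 [0.54714783 0.02531986] 51
0.1 [0.54708533 0.02489922] 62
0.12 [0.54730966 0.02514425] 69
0.135 [0.54723347 0.02505148] 69
[(array([0.5531, 0.2318]), 341), (array([0.554, 0.232]), 51)] [(array([0.609 , 0.2309]), 213), (array([0.6074, 0.2312]), 53)]
```

```bash
python3 shift.py '[[[0, 0, 0, 0.0192, -0.8256, 0, 0.05], [0, 0, 0, 0.0192, -0.8256, 0, 0.05], [0, 0, 0, 0.0192, -0.8256, 0, 0.05], [0, 0, 0, 0.0192, -0.8256, 0, 0.05], [0, 0, 0, 0, 0, 0, 0.05], [0, 0, 0, 0, 0, 0, 0.05], [0, 0, 0, 0, 0, 0.8, 0.05], [0, 0, 0, 0, 0, 0.8, 0.05], [0, 0, 0, 0, 0, 0, 0.05], [0, 0, 0, 0, 0, 0, 0.05]]]'
```

```text
clock: 30.8
eef_pos: [0.5549, 0.2314, 0.1758]
tcp_rot: [-3.141, 0.001, -0.003]
wrist_force: [0.6, 0.5, 0.9]
opening: 0.0498
gripper_force: 0.0
```

```bash
python3 shift.py '[[[0, 0, 0, 0, 0, 0.48, 0.05], [0, 0, 0, 0, 0, 0.48, 0.05], [0, 0, 0, 0, 0, 0.192, 0.05], [0, 0, 0, 0, 0, 0, 0.05], [0, 0, 0, 0, 0, 0, 0.012], [0, 0, 0, 0, 0, 0, 0.012], [0, 0, 0, 0, 0, 0, 0.012], [0, 0, 0, 0, 0, 0, 0.012], [0, 0, 0, 0, 0, 0, 0.012], [0, 0, 0, 0, 0, 0, 0.012]]]'
```

```text
clock: 32.05
eef_pos: [0.5549, 0.2324, 0.104]
tcp_rot: [-3.141, -0.001, -0.004]
wrist_force: [-0.6, -0.3, 6.1]
opening: 0.0207
gripper_force: 58.6
```

Units first: shifts go in shares of 62.5 mm. So -0.05 m is -0.8, 0.0425 m is 0.68.

```bash
python3 shift.py '[[[0, 0, 0, 0, 0, -0.4, 0.012], [0, 0, 0, 0, 0, -0.8, 0.012], [0, 0, 0, 0, 0, -0.8, 0.012], [0, 0, 0, 0, 0, -0.48, 0.012], [0, 0, 0, 0, 0.68, 0, 0.012], [0, 0, 0, 0, 0.68, 0, 0.012], [0, 0, 0, 0, 0.68, 0, 0.012], [0, 0, 0, 0, 0, 0, 0.012], [0, 0, 0, 0, 0, 0.48, 0.012], [0, 0, 0, 0, 0, 0, 0.012], [0, 0, 0, 0, 0, 0, 0.012], [0, 0, 0, 0, 0, 0, 0.012]]]'; python3 -c "
from h import *
held((.5533,.105),.14,.21)"
```

```text
clock: 33.55
eef_pos: [0.5545, 0.1051, 0.2284]
tcp_rot: [-3.141, -0.002, -0.003]
wrist_force: [0.2, -0.6, -0.2]
opening: 0.0204
gripper_force: 58.9
held [0.5528 0.1051] 6
```

Converted, 0.0005 m is 0.008, 0.025 m is 0.4.

```bash
python3 shift.py '[[[0, 0, 0, 0.008, 0, 0.4, 0.012], [0, 0, 0, 0, 0, 0.24, 0.012], [0, 0, 0, 0, 0, 0, 0.012], [0, 0, 0, 0, 0, 0.24, 0.012], [0, 0, 0, 0, 0, 0.16, 0.012], [0, 0, 0, 0, 0, 0, 0.012]]]';python3 shift.py '[[[0, 0, 0, 0, 0, 0.24, 0.012], [0, 0, 0, 0, 0, 0.24, 0.012], [0, 0, 0, 0, 0, 0.16, 0.012], [0, 0, 0, 0, 0, 0, 0.012], [0, 0, 0, 0, 0, 0, 0.012]]]'
```

```text
clock: 34.4
eef_pos: [0.554, 0.1044, 0.1614]
tcp_rot: [3.141, 0.001, -0.002]
wrist_force: [0.4, -0.7, -0.5]
opening: 0.0205
gripper_force: 58.9
clock: 35.02
eef_pos: [0.5544, 0.1045, 0.1223]
tcp_rot: [3.142, 0.001, -0.0]
wrist_force: [-0.5, -0.2, -0.4]
opening: 0.0205
gripper_force: 58.9
```

Converted, -0.05 m is -0.8, -0.03 m is -0.48.

```bash
python3 shift.py '[[[0, 0, 0, 0, 0, 0.128, 0.012], [0, 0, 0, 0, 0, 0, 0.012], [0, 0, 0, 0, 0, 0, 0.04], [0, 0, 0, 0, 0, 0, 0.04], [0, 0, 0, 0, 0, 0, 0.04], [0, 0, 0, 0, 0, -0.48, 0.04], [0, 0, 0, 0, 0, -0.8, 0.04], [0, 0, 0, 0, 0, -0.8, 0.04], [0, 0, 0, 0, 0, -0.48, 0.05], [0, 0, 0, 0, 0, 0, 0.05]]]'
python3 - <<'E'
from h import *
C={n:cap(n) for n in("scene","top")}
P=cloud(C["scene"])[0];Q=near(P,(.5533,.105),.03,.08,.2);print("top",np.percentile(Q[:,2],98))
for z in(.085,.1,.12,.135):
    q=near(Q,(.5533,.105),.03,z-.008,z+.008);print(z,circ(q,.011),len(q))
print(side(C,"t1"))
cv2.imwrite("pics/s5.png",cv2.resize(C["scene"]["color"][130:290,110:330],None,fx=3.4,fy=3.4))
E
```

```text
clock: 36.28
eef_pos: [0.5558, 0.1048, 0.2773]
tcp_rot: [-3.141, -0.001, -0.009]
wrist_force: [-0.0, 0.7, -1.1]
opening: 0.0501
gripper_force: 0.0
top 0.15406502650226367
0.085 [0.55208529 0.10375315] 50
0.1 [0.55158924 0.10384297] 66
0.12 [0.55130413 0.10377266] 76
0.135 [0.55123012 0.10366735] 68
[(array([0.6091, 0.2309]), 324), None]
```

View pics/s5.png

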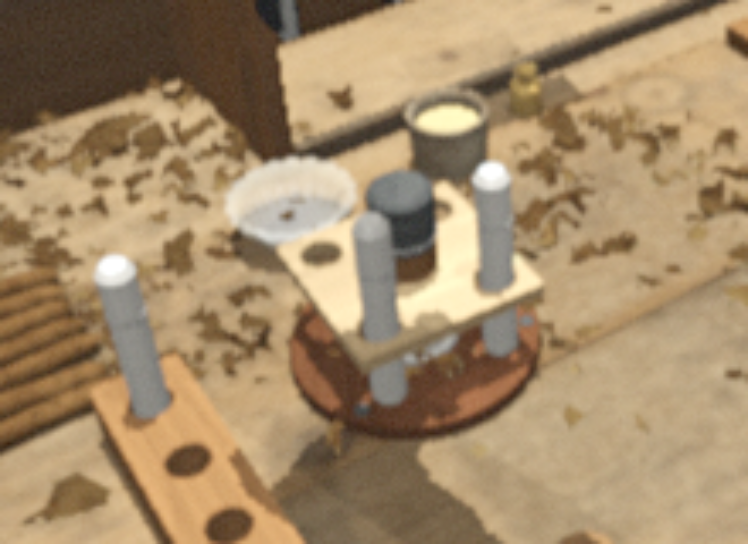

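Two tubes stand on the base, through holes at (380,330) and (497,285). One is left in the rack at (115,270), and hole A (321,252) is free.

```bash
python3 shift.py '[[[0, 0, 0, 0.2912, -0.6752, 0, 0.05], [0, 0, 0, 0.2912, -0.6752, 0, 0.05], [0, 0, 0, 0.2912, -0.6752, 0, 0.05], [0, 0, 0, 0, 0, 0, 0.05], [0, 0, 0, 0, 0, 0, 0.05], [0, 0, 0, 0, 0, 0.8, 0.05], [0, 0, 0, 0, 0, 0.8, 0.05], [0, 0, 0, 0, 0, 0, 0.05], [0, 0, 0, 0, 0, 0, 0.05], [0, 0, 0, 0, 0, 0, 0.05]]]'
```

```text
clock: 37.62
eef_pos: [0.6103, 0.2314, 0.177]
tcp_rot: [-3.14, -0.0, -0.006]
wrist_force: [-0.4, -0.0, 0.7]
opening: 0.0499
gripper_force: 0.0
```

Converted, 0.03 m is 0.48, 0.012 m is 0.192.

```bash
python3 shift.py '[[[0, 0, 0, 0, 0, 0.48, 0.05], [0, 0, 0, 0, 0, 0.48, 0.05], [0, 0, 0, 0, 0, 0.192, 0.05], [0, 0, 0, 0, 0, 0, 0.05], [0, 0, 0, 0, 0, 0, 0.012], [0, 0, 0, 0, 0, 0, 0.012], [0, 0, 0, 0, 0, 0, 0.012], [0, 0, 0, 0, 0, 0, 0.012], [0, 0, 0, 0, 0, 0, 0.012], [0, 0, 0, 0, 0, 0, 0.012]]]'
```

```text
clock: 38.88
eef_pos: [0.6099, 0.2315, 0.104]
tcp_rot: [-3.141, -0.001, -0.004]
wrist_force: [0.6, -0.0, 6.5]
opening: 0.0206
gripper_force: 58.7
```

Converted, 0.0438 m is 0.7008, 0.0082 m is 0.1312.

```bash
python3 shift.py '[[[0, 0, 0, 0, 0, -0.4, 0.012], [0, 0, 0, 0, 0, -0.8, 0.012], [0, 0, 0, 0, 0, -0.8, 0.012], [0, 0, 0, 0, 0, -0.48, 0.012], [0, 0, 0, 0.1312, 0.7008, 0, 0.012], [0, 0, 0, 0.1312, 0.7008, 0, 0.012], [0, 0, 0, 0.1312, 0.7008, 0, 0.012], [0, 0, 0, 0, 0, 0, 0.012], [0, 0, 0, 0, 0, 0.48, 0.012], [0, 0, 0, 0, 0, 0, 0.012], [0, 0, 0, 0, 0, 0, 0.012], [0, 0, 0, 0, 0, 0, 0.012]]]'; python3 -c "
from h import *
held((.6335,.1),.14,.21)
c=cap('scene');P=cloud(c)[0];Q=near(P,(.591,.063),.095,.069,.076)
print(cv2.minAreaRect(Q[:,:2].astype(np.float32)))
cv2.imwrite('pics/s6.png',cv2.resize(c['color'][130:290,110:330],None,fx=3.4,fy=3.4))"
```

```text
clock: 40.38
eef_pos: [0.6341, 0.1004, 0.2285]
tcp_rot: [-3.141, -0.002, -0.003]
wrist_force: [0.2, 0.7, -0.1]
opening: 0.0204
gripper_force: 58.9
held [0.6334 0.1004] 6
((0.5908214449882507, 0.06335600465536118), (0.12472736835479736, 0.12635289132595062), 87.20819854736328)
```

View pics/s6.png

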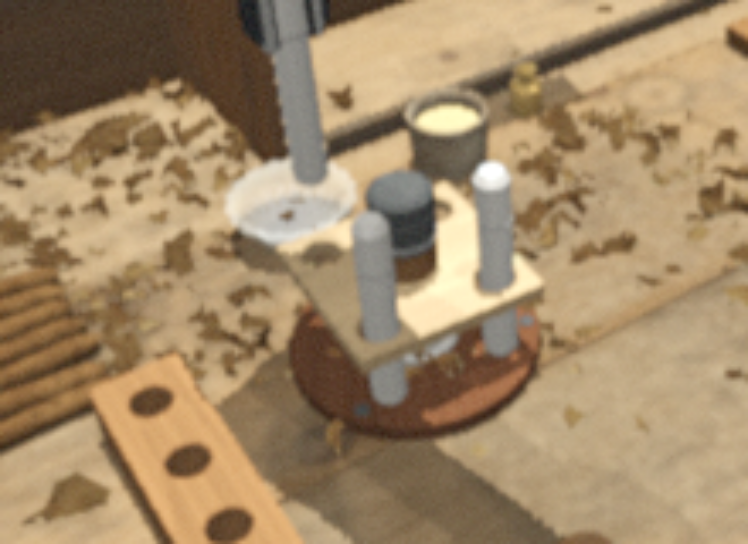

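The rack is empty. The last tube (310,170) hangs above hole A (321,252), and the plate has hardly moved. I lower it with a 1 mm correction.

```bash
python3 shift.py '[[[0, 0, 0, -0.008, 0, 0.4, 0.012], [0, 0, 0, 0, 0, 0.24, 0.012], [0, 0, 0, 0, 0, 0, 0.012], [0, 0, 0, 0, 0, 0.24, 0.012], [0, 0, 0, 0, 0, 0.16, 0.012], [0, 0, 0, 0, 0, 0, 0.012]]]';python3 shift.py '[[[0, 0, 0, 0, 0, 0.24, 0.012], [0, 0, 0, 0, 0, 0.24, 0.012], [0, 0, 0, 0, 0, 0.16, 0.012], [0, 0, 0, 0, 0, 0, 0.012], [0, 0, 0, 0, 0, 0, 0.012]]]'
```

```text
clock: 41.28
eef_pos: [0.6327, 0.0998, 0.1613]
tcp_rot: [3.141, 0.001, -0.002]
wrist_force: [-0.5, 0.4, -0.9]
opening: 0.0204
gripper_force: 58.9
clock: 41.9
eef_pos: [0.6331, 0.0997, 0.1224]
tcp_rot: [3.141, 0.001, -0.0]
wrist_force: [0.7, -0.4, 0.5]
opening: 0.0205
gripper_force: 59.0
```

Converted, -0.05 m is -0.8, -0.03 m is -0.48.

```bash
python3 shift.py '[[[0, 0, 0, 0, 0, 0.128, 0.012], [0, 0, 0, 0, 0, 0, 0.012], [0, 0, 0, 0, 0, 0, 0.04], [0, 0, 0, 0, 0, 0, 0.04], [0, 0, 0, 0, 0, 0, 0.04], [0, 0, 0, 0, 0, -0.48, 0.04], [0, 0, 0, 0, 0, -0.8, 0.04], [0, 0, 0, 0, 0, -0.8, 0.04], [0, 0, 0, 0, 0, -0.8, 0.05], [0, 0, 0, -0.8, -0.32, 0, 0.05], [0, 0, 0, -0.8, -0.32, 0, 0.05], [0, 0, 0, 0, 0, 0, 0.05]]]'; python3 shift.py '[[[0, 0, 0, -0.64, -0.64, 0, 0.05], [0, 0, 0, 0, -0.8, 0, 0.05], [0, 0, 0, 0, -0.8, 0, 0.05], [0, 0, 0, 0, 0, 0, 0.05], [0, 0, 0, 0, 0, 0, 0.05], [0, 0, 0, 0, 0, 0, 0.05]]]'
python3 - <<'E'
from h import *
C={n:cap(n) for n in("scene","top")}
P=cloud(C["scene"])[0]
for h in((.6325,.1),(.552,.104),(.547,.025)):
    Q=near(P,h,.025,.08,.2);print("top",np.percentile(Q[:,2],98))
    for z in(.09,.13):
        q=near(Q,h,.025,z-.008,z+.008);print(z,circ(q,.011),len(q))
print(topf(C,(.591,.063),.03,.125,.15))
print(topf(C,(.591,.063),.03,.125,.15) and side(C,"cap",(.591,.063),(.105,.13)))
cv2.imwrite("pics/s7.png",C["scene"]["color"])
cv2.imwrite("pics/t7.png",cv2.resize(C["top"]["color"][100:240,140:300],None,fx=4,fy=4))
E
```

```text
clock: 43.4
eef_pos: [0.5298, 0.142, 0.295]
tcp_rot: [-3.141, -0.009, 0.0]
wrist_force: [0.6, -0.8, 0.5]
opening: 0.0503
gripper_force: 0.0
clock: 44.15
eef_pos: [0.4938, 0.2779, 0.2942]
tcp_rot: [3.141, -0.003, 0.0]
wrist_force: [0.5, -0.5, 0.8]
opening: 0.0505
gripper_force: 0.0
top 0.15364318140414585
0.09 [0.6318478  0.09912261] 63
0.13 [0.63211121 0.09912522] 65
top 0.15438291912212193
0.09 [0.55216862 0.1039869 ] 68
0.13 [0.55205076 0.10362809] 70
top 0.15404486682579233
0.09 [0.54838932 0.02442448] 62
0.13 [0.5491185  0.02435102] 66
[(array([0.5835, 0.0671]), np.float64(0.1345), 247, ((0.5879576206207275, 0.06504172831773758), 0.02089332416653633)), (array([0.5892, 0.0613]), np.float64(0.1368), 179, ((0.5901687145233154, 0.061859700828790665), 0.020796198397874832))]
[(array([0.5899, 0.064 ]), 148), (array([0.5909, 0.0622]), 25)]
```

View pics/s7.png

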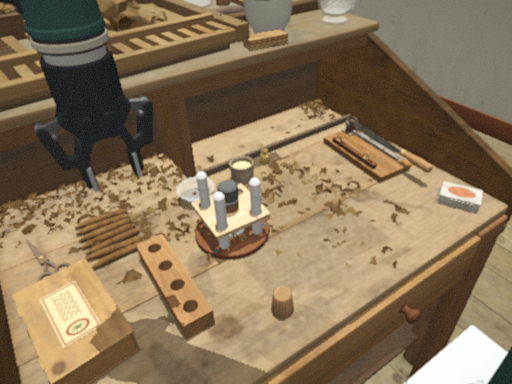

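View pics/t7.png

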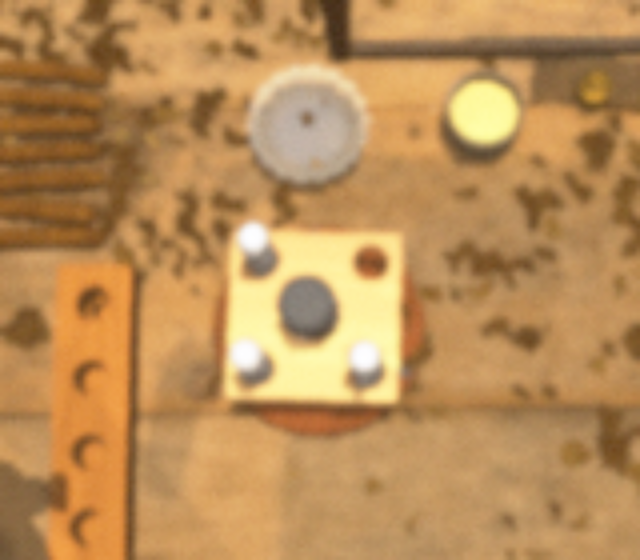

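The rack's four holes are empty and all three tubes stand upright in corner holes at (203,185), (220,210) and (255,192), with tops at 154 mm. The cap sits on the hub, the bystanders have not moved, and the robot is clear of everything.

```bash
python3 -c "
from plant import manip
print(manip.hand_in())"
```

```text
the job is handed in; nothing more can be done
None
```

The stand is made up in the order asked (sleeve, plate, cap), all three tubes from the rack stand upright on the base, each in its own corner hole, and the job was handed in with the robot clear and the dish, pot and bung not touched.

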